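Pack out a power supply in the slide jig

TASK

Push the sled carrying the power supply along its rails until it clicks into the dimple at the backstop. Then fill the gap between the supply's side and the backstop: stand in as many of the packing plates as it needs (one or two; leave an unneeded one in the stand) and push the wooden wedge down between until it bites and the supply is packed tight, home against the sled's near lip. Finish while still holding the wedge pressed down snugly, without letting go and without forcing it.

Things in the scene. Friction and masses are not known exactly. Their poses are not given: they have to be found in the camera images.
- sled (a joint): travel in m of the black sled along the jig's two rails, growing along the jig's +y (away from the knob's end towards the backstop's end). The station dimple is at 0.180, the loading dimple at 0, the end stop at 0.205. A sprung ball drops into the dimple and pulls the sled in over the last 4 mm or so; pulling it out of one takes about 10 N, sliding it about 2 N
- sled_knob (a point): centre of the sled's upright black round knob (18 mm diameter, 36 mm high, centre 97 mm above the table, on a thin post) at the trailing end of the sled, 17 mm behind the end of the supply; the sled may be moved by gripping or pushing it. It travels with the sled; its y axis is the direction of travel
- supply (a joint): how far in m the power supply stands off the sled's near lip: 0 is home against the lip, at most 0.004. It slides across the sled, towards the backstop, with about 2 N of friction
- supply_edge (a point): middle of the top edge of the power supply's far side (the side facing the backstop). The supply is a perforated metal case 98 mm across, 160 mm along the rails (y), its top 90 mm above the table. The point moves with sled and supply; x points straight across the gap to the backstop, y along the rails
- supply_case: the power supply's case itself; origin at table level below its middle, 49 mm from its far side
- backstop_edge (a point): middle of the top edge of the backstop's face: a fixed grey angle plate 140 mm long (y), 12 mm thick, its top 90 mm above the table like the supply's. Its x points away from the supply, so the gap lies on its -x side. A ledge 30 mm above the table reaches 34 mm from the face into the gap and carries the plates. With the supply home the gap is 23 to 48 mm wide, differing from job to job
- backstop: the backstop itself; origin at table level below its face, axes as at backstop_edge
- plate_a_tab (a point): grip point on the tab of an aluminium packing plate: 12 mm thick (x), 100 mm long (y), 60 mm high, with a tab 24 mm wide and 45 mm high on its top edge, 34 mm off the middle towards +y. The point lies 26 mm above the plate's top edge (19 mm below the tab's top) and 86 mm above the plate's foot. Either way round fits the gap. Its foot stands 6 mm above the table in the stand's slot, 25 mm deep
- plate_b_tab (a point): grip point on the tab of the second packing plate, the same but with its tab 34 mm off the middle towards -y, so that the two tabs stand clear of one another, the wedge's head going between
- plate_a: the first plate; origin at the middle of its foot. On both plates the lowest 8 mm of the foot and the topmost 8 mm of the tab are chamfered from 12 to 7.4 mm thick, to lead in
- plate_b: the second plate; origin at the middle of its foot
- wedge_head (a point): centre of the head of the wooden wedge. The wedge is 36 mm long (y) and 110 mm high: a straight head 32 mm thick (x) and 40 mm high, below it a taper equal on both sides from 32 mm down to 4 mm thick at the tip over 70 mm, that is 1 mm thinner every 2.5 mm. The point is 90 mm above the tip. In the stand the tip is 6 mm above the table. In the gap the wedge bites where its thickness equals what the plates leave open; it reaches from about 8 to 26 mm
- wedge_tip (a point): middle of the wedge's lower end, 90 mm below wedge_head
- wedge: the wooden wedge; origin at the tip. Pushed down with some 10 to 15 N it holds the stack tight; the supply then slides home and plates standing a little loose are pushed back to the backstop
- stand: fixed wooden slotted stand 94 mm (x) by 130 mm (y) by 31 mm high holding plate, wedge, plate upright in slots 32 mm apart along its x; origin at the middle of its underside
- multimeter: bystander: yellow hand multimeter 180 x 88 x 45 mm lying on the table; origin under its middle
- screwdriver: bystander: screwdriver 200 mm long with a green handle, lying; origin under its middle
- screw_jar: bystander: small closed jar 54 mm across, 65 mm high; origin under its middle
Not all that is in view belongs to the job. What is shaped like the plate_b but purple or yellow is not meant.

How it is judged (in metres and radians):
On the way, in this order (a step that is already met when the one before it is completed fails the run):
1. the sled rests in the station dimple, before any plate is in the gap (value of joint sled between 0.177 and 0.183 m and velocity of joint sled between -0.01 and 0.01 m/s and horizontal distance between each of plate_a_tab, plate_b_tab and stand below 0.055 m and height (world z) of plate_a_tab between 0.085 and 0.1 m and height (world z) of plate_b_tab between 0.085 and 0.1 m), for 0.2 s.
2. a packing plate stands in the gap (value of joint sled between 0.177 and 0.183 m and ((x of plate_a_tab in the frame of backstop_edge between -0.052 and 0 m and y of plate_a_tab in the frame of backstop_edge between -0.075 and 0.075 m and z of plate_a_tab in the frame of backstop_edge between 0.02 and 0.031 m and angle between plate_a_tab's own z axis and vertical below 0.25 rad and angle between the y axis of plate_a_tab and the y axis of backstop_edge, either way round below 0.15 rad) or (x of plate_b_tab in the frame of backstop_edge between -0.052 and 0 m and y of plate_b_tab in the frame of backstop_edge between -0.075 and 0.075 m and z of plate_b_tab in the frame of backstop_edge between 0.02 and 0.031 m and angle between plate_b_tab's own z axis and vertical below 0.25 rad and angle between the y axis of plate_b_tab and the y axis of backstop_edge, either way round below 0.15 rad))), for 0.2 s.
At the end, for the whole second after the job is handed in: Sled within 3 mm of the dimple, supply within 1 mm of its lip; a plate or both upright (0.25 rad) on the ledge, an unused one in the stand; wedge upright, tip 6 to 58 mm below the rim, pressed: the stack bears with over 2.5 N on supply and backstop, and the fingers still hold the wedge (all of step 2 and value of joint supply below 0.001 m and ((x of plate_a_tab in the frame of backstop_edge between -0.052 and 0 m and y of plate_a_tab in the frame of backstop_edge between -0.075 and 0.075 m and z of plate_a_tab in the frame of backstop_edge between 0.02 and 0.031 m and angle between plate_a_tab's own z axis and vertical below 0.25 rad and angle between the y axis of plate_a_tab and the y axis of backstop_edge, either way round below 0.15 rad) or (horizontal distance between plate_a_tab and stand below 0.055 m and height (world z) of plate_a_tab between 0.085 and 0.1 m)) and ((x of plate_b_tab in the frame of backstop_edge between -0.052 and 0 m and y of plate_b_tab in the frame of backstop_edge between -0.075 and 0.075 m and z of plate_b_tab in the frame of backstop_edge between 0.02 and 0.031 m and angle between plate_b_tab's own z axis and vertical below 0.25 rad and angle between the y axis of plate_b_tab and the y axis of backstop_edge, either way round below 0.15 rad) or (horizontal distance between plate_b_tab and stand below 0.055 m and height (world z) of plate_b_tab between 0.085 and 0.1 m)) and x of wedge_tip in the frame of backstop_edge between -0.052 and 0 m and y of wedge_tip in the frame of backstop_edge between -0.05 and 0.05 m and z of wedge_tip in the frame of backstop_edge between -0.058 and -0.006 m and angle between wedge_tip's own z axis and vertical below 0.12 rad and (contact force between supply_case and wedge above 2.5 N or contact force between supply_case and plate_a above 2.5 N or contact force between supply_case and plate_b above 2.5 N) and (contact force between backstop and wedge above 2.5 N or contact force between backstop and plate_a above 2.5 N or contact force between backstop and plate_b above 2.5 N) and contact force between the fingers and wedge above 2 N and linear speed of wedge below 0.01 m/s); the arm keeps its last pose, push and grip.
It fails at once if the supply's case is forced: over 60 N on it from the wedge or a plate (contact force between supply_case and wedge above 60 N or contact force between supply_case and plate_a above 60 N or contact force between supply_case and plate_b above 60 N).
It fails at once if a bystander is shifted by over 30 mm (distance of any of multimeter, screwdriver, screw_jar from where it was at the start of the episode above 0.03 m).
It also fails if it takes over 72 s, if anything falls off the work surface, if the arm or the gripper's body presses on something with over 40 N, if the wrist force passes 120 N, or if a joint passes its speed limit or range.

ROBOT

A 7-joint arm with a two-finger parallel gripper is mounted at the origin on the work surface. World frame = base frame: x ahead of the robot, y to its left, z up, the work surface at z = 0. Lengths are in mm, angles in rad, forces in N, time in s.
With the tool pointing down it reaches from about 425 to 875 mm from the base axis. Payload 9.9 kg.
Tool frame: the origin (TCP) lies at the very end of the fingers, on their centre line; the grasp point (between the pads) lies 19 mm behind it (bot.pinch_z is the distance from the TCP to the grasp point, in mm); z points along the fingers, y is the direction in which the jaws open and shut (so a half turn about z gives the same grasp; the last joint's range is limited). The gripper opens to 85 mm and grips with 20 to 120 N. Pads are 22 mm wide; open, the fingers measure 114 mm over their backs; the gripper's body (76 mm by 85 mm) begins 54 mm behind the grasp point. The pads swing forward as they close: fully open they stand 13 mm farther back than shut.
Start: joints at [-1.38, 0.576, 0.025, 1.437, -0.015, 1.129, -0.057], TCP at [183.157, 649.679, 231.289] pointing down, gripper open.
Joint ranges: [-2.76, 2.76], [-0.34, 2.15], [-1.52, 1.57], [0.19, 2.46], [-1.09, 4.23], [0.17, 1.99], [-2.82, 2.82]. Speed limits (rad/s): [2.22, 2.22, 3.01, 3.01, 3.14, 3.14, 3.14].

INTERFACE

Orientations are given as [roll, pitch, yaw] about the fixed x, y, z axes, in that order (R = Rz(yaw) Ry(pitch) Rx(roll)).
In Python, from rig import bot, viewer gives the robot as it stands.
- The arm moves only by the tool apply_moves, never from a script. Its argument "series" is a list of rows, each a list of 7 numbers: the shift along the tool's x, y, z in mm, then the turn, a rotation vector about the tool's x, y, z in degrees, then the opening, from 0 (shut) to 1 (fully open). A call has 1 to 10 rows; each row is the pose to reach, as a shift and turn from the pose measured when the call began, along the tool's axes at that moment; what a row does not reach only later rows make up. A row lasts 1/12 s, in which the tool goes at most 41.7 mm and 7.16 degrees, less where a joint would pass 70% of its speed; a pose out of reach is approached as far as the arm can. A call with a gripper value outside its range is refused whole. The fingers move at their own pace and stop on an object; "force" is the grip in N (left out, the last holds). Time passes only in rows, so rows that repeat a pose let the fingers close. It gives the time, the measured TCP pose, the force and the opening at its end, in the units of the state.
- bot.state(): the state, without advancing time (a new reading comes with each control period).
- viewer.read_camera(name): name is "scene" or "top"; returns a dict with "image" (420x560x3 uint8, red, green, blue), "fx", "fy", "cx", "cy" (pixels), "extrinsics" (4x4, takes a point from camera to world coordinates). Camera axes: x right, y down, z forward; pixel columns grow to the right and rows downward; lengths in mm; the calibration is good to about 2 mm. A picture is of the moment at which its call begins. There is no depth.
- bot.close_job(): hands the job in, once; it reports no verdict.
The state is a dict: "t": time; "joints": joint angles; "dq": joint speeds; "effort": joint torques, N m; "ee_pos": TCP position; "orientation": TCP orientation; "ft_force": force on the tool from outside, world axes, zero at the start; "ft_torque": the same for the moment, N m; "width": finger opening in mm.
Only numpy, scipy, OpenCV 4.12 (cv2) and the standard library are available. Lean on these libraries where they do the work, as an engineer would, in place of code of your own. Each camera call takes 0.05 s, during which the arm holds its last target. There are 200 camera calls.

## Working session

There is one attempt and no reset: what is moved stays moved. The work goes in short steps, Python scripts to look and compute and a tool call to move; the robot and the scene stay as the last step left them, time stands still between calls to the robot, and variables do not carry over. Pictures are saved under pics/ and viewed, about 8 in all and at most 12, crops included, and the job is handed in when it is done.

Besides the shell and the picture viewer there is one more tool, called after ">>>" as a command line: name --pt "numbers of a row" for each row, then --argument value for the rest. apply_moves: Moves the arm, as the interface text tells. Its arguments: {"type":"object","properties":{"series":{"type":"array","items":{"type":"array","items":{"type":"number"}}},"force":{"type":"number"}},"required":["series"]}

```bash
mkdir -p pics; ls; python3 - <<'E'
from rig import bot, viewer
import cv2,numpy as np
s=bot.state(); print(s, bot.pinch_z)
for n in("scene","top"):
    c=viewer.read_camera(n); cv2.imwrite(f"pics/{n}0.png",cv2.cvtColor(c["image"],cv2.COLOR_RGB2BGR))
    print(n,c["fx"],c["fy"],c["cx"],c["cy"],np.round(c["extrinsics"],4).tolist())
a=cv2.imread("pics/scene0.png");b=cv2.imread("pics/top0.png")
E
```

```text
pics
{'t': 0.0, 'joints': array([-1.37976708,  0.57655109,  0.02481962,  1.43790879, -0.01498328,
        1.12900204, -0.05649065]), 'dq': array([-0.0012674 , -0.00086288,  0.00021357, -0.00072132,  0.00081704,
       -0.00128709, -0.00043965]), 'effort': array([-4.31646977e-04, -7.65751505e+01,  2.25117736e+00, -2.85957706e+01,
        1.55592570e-02,  1.30598398e-02, -2.09146543e-05]), 'ee_pos': array([183.04581658, 649.23371601, 230.42908144]), 'orientation': array([-3.13991006e+00,  9.04611848e-05,  2.86683461e+00]), 'ft_force': array([-0.08026192,  0.75677537, -1.54649035]), 'ft_torque': array([-0.08030234,  0.06170015, -0.0075386 ]), 'width': 85.32071798919574} 18.700000000000003
scene 544.6845568682843 544.6845568682843 279.83074522402933 200.32010023300458 [[0.7952, 0.4002, -0.4556, 1160.6066], [0.6061, -0.5014, 0.6175, -781.3349], [0.0187, -0.7671, -0.6413, 883.2498], [0.0, 0.0, 0.0, 1.0]]
top 541.6464713853444 541.6464713853444 268.95482081125016 206.18410315121508 [[-0.0022, -0.9882, 0.1533, 377.7047], [-1.0, 0.0024, 0.001, -25.7265], [-0.0014, -0.1533, -0.9882, 1565.1848], [0.0, 0.0, 0.0, 1.0]]
```

View pics/top0.png

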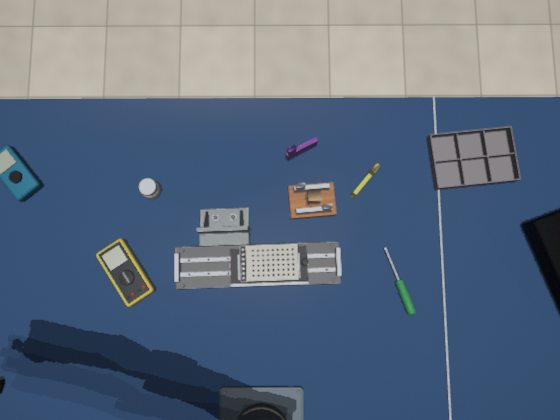

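View pics/scene0.png

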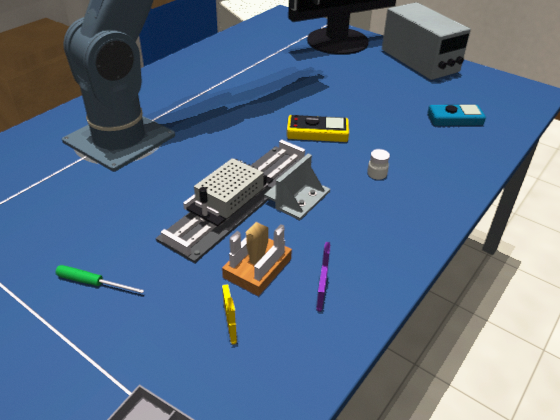

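The top view shows the jig along world y: supply at (272,263), knob near (305,261), backstop at (224,225), stand at (313,200). The purple (302,148) and yellow (365,180) plates are decoys, being the wrong colour. The two aluminium plates stand in the orange stand with the wedge between them. I'll confirm this in enlarged crops.

```bash
python3 - <<'E'
import cv2
b=cv2.imread("pics/top0.png")[170:300,165:350]; cv2.imwrite("pics/topc.png",cv2.resize(b,None,fx=4.3,fy=4.3,interpolation=cv2.INTER_CUBIC))
a=cv2.imread("pics/scene0.png")[130:300,155:345]; cv2.imwrite("pics/scenec.png",cv2.resize(a,None,fx=3.5,fy=3.5,interpolation=cv2.INTER_CUBIC))
E
```

```text
(no output)
```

View pics/topc.png

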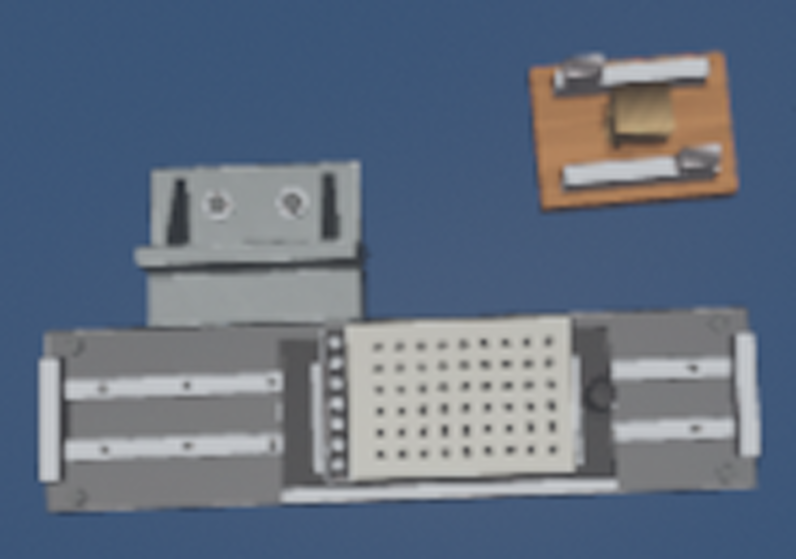

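View pics/scenec.png

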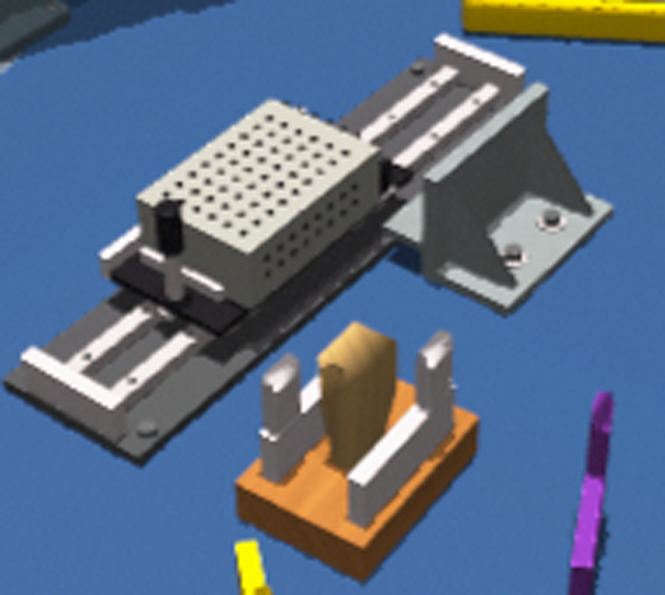

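Crops: silver plate A (far, tab at +y) has its top edge from about (553,80) to (708,68) in the top crop. Plate B (near, tab at -y) starts at (562,177), and the wedge top is at (643,111). The knob is at (600,390) in the top crop and (171,204) in the scene crop. The silver pair fits; purple and yellow are decoys. Next I'll turn pixels into positions.

```bash
cat > h.py <<'E'
import numpy as np
from rig import bot, viewer
def cams():
    return {n:viewer.read_camera(n) for n in("scene","top")}
def ray(c,u,v):
    E=c["extrinsics"]; d=E[:3,:3]@np.array([(u-c["cx"])/c["fx"],(v-c["cy"])/c["fy"],1]); return E[:3,3],d
def at_z(c,u,v,z):
    o,d=ray(c,u,v); return o+d*(z-o[2])/d[2]
def tri(c1,p1,c2,p2):
    A=np.zeros((3,3));b=np.zeros(3)
    for c,p in((c1,p1),(c2,p2)):
        o,d=ray(c,*p); d=d/np.linalg.norm(d); M=np.eye(3)-np.outer(d,d); A+=M;b+=M@o
    return np.linalg.solve(A,b)
def proj(c,P):
    E=c["extrinsics"];q=E[:3,:3].T@(np.array(P)-E[:3,3]); return np.array([q[0]/q[2]*c["fx"]+c["cx"],q[1]/q[2]*c["fy"]+c["cy"]])
E
python3 - <<'E'
from h import *
c=cams(); T=lambda u,v:((u+.5)/4.3-.5+165,(v+.5)/4.3-.5+170); S=lambda u,v:((u+.5)/3.5-.5+155,(v+.5)/3.5-.5+130)
t,s=c["top"],c["scene"]
np.set_printoptions(precision=1,suppress=True)
for n,p,z in[("knob",(600,390),115),("sup farL",(325,324),90),("sup farR",(571,317),90),("sup nearL",(327,480),90),("sup nearR",(577,471),90),
 ("bsL",(137,266),90),("bsR",(358,262),90),("ledgeL",(148,325),30),("ledgeR",(363,318),30),("plA L",(553,80),66),("plA R",(708,68),66),("plB L",(562,177),66),("wedge top",(643,111),116),
 ("standTL",(530,68),31),("standTR",(722,53),31),("standBL",(543,211),31),("standBR",(738,190),31),("tabA top",(587,66),111),("tabB top",(700,155),111)]:
    print(n,at_z(t,*T(*p),z))
for n,p,z in[("knob",(171,204),115),("wedge top",(356,345),116),("tabA",(437,338),111),("tabB",(282,362),111),("supfarR",(250,252),90),("supfarL",(384,152),90),("bsfaceR",(427,180),90),("bsfaceL",(537,87),90)]:
    print("scene",n,at_z(s,*S(*p),z))
E
```

```text
knob [ 456.3 -117.8  115. ]
sup farL [499.8  54.4  90. ]
sup farR [ 503.8 -101.6   90. ]
sup nearL [401.8  52.6  90. ]
sup nearR [ 407.  -104.4   90. ]
bsL [537.  174.3  90. ]
bsR [539.2  33.6  90. ]
ledgeL [504.3 174.4  30. ]
ledgeR [508.6  32.6  30. ]
plA L [661.3 -92.6  66. ]
plA R [ 669.  -194.2   66. ]
plB L [597.1 -97.9  66. ]
wedge top [ 631.8 -147.   116. ]
standTL [676.1 -78.8  31. ]
standTR [ 686.1 -207.8   31. ]
standBL [579.4 -86.7  31. ]
standBR [ 593.2 -216.5   31. ]
tabA top [ 661.8 -112.3  111. ]
tabB top [ 604.4 -183.1  111. ]
scene knob [ 454.1 -114.3  115. ]
scene wedge top [ 632.1 -144.3  116. ]
scene tabA [ 662.6 -105.3  111. ]
scene tabB [ 603.9 -178.6  111. ]
scene supfarR [505. -97.  90.]
scene supfarL [505.7  40.7  90. ]
scene bsfaceR [548.   34.4  90. ]
scene bsfaceL [543.4 170.8  90. ]
```

>>> apply_moves --pt "0 0 0 0 0 7 0.6" --pt "0 0 0 0 0 14 0.6" --pt "0 0 0 0 0 21 0.6" --pt "0 0 0 0 0 28 0.6" --pt "0 0 0 0 0 35 0.6" --pt "0 0 0 0 0 42 0.6" --pt "0 0 0 0 0 49 0.6" --pt "0 0 0 0 0 56 0.6" --pt "0 0 0 0 0 63 0.6" --pt "0 0 0 0 0 70 0.6"

```text
t: 1.03
ee_pos: [183.0, 649.3, 230.6]
orientation: [-3.141, 0.001, 1.639]
ft_force: [-0.2, 0.2, 1.2]
width: 51.4
```

>>> apply_moves --pt "-270 282 0 0 0 2 0.6" --pt "-270 282 0 0 0 2 0.6" --pt "-270 282 0 0 0 2 0.6" --pt "-270 282 0 0 0 2 0.6" --pt "-270 282 0 0 0 2 0.6" --pt "-270 282 0 0 0 2 0.6" --pt "-270 282 0 0 0 2 0.6" --pt "-270 282 0 0 0 2 0.6" --pt "-270 282 0 0 0 2 0.6" --pt "-270 282 0 0 0 2 0.6"

```text
t: 1.87
ee_pos: [487.9, 393.1, 231.2]
orientation: [3.139, 0.004, 1.597]
ft_force: [0.2, -0.5, 0.8]
width: 51.2
```

>>> apply_moves --pt "-400 0 0 0 0 0 0.6" --pt "-400 0 0 0 0 0 0.6" --pt "-400 0 0 0 0 0 0.6" --pt "-400 0 0 0 0 0 0.6" --pt "-400 0 0 0 0 0 0.6" --pt "-400 0 0 0 0 0 0.6" --pt "-400 0 0 0 0 0 0.6" --pt "-400 0 0 0 0 0 0.6" --pt "-400 0 0 0 0 0 0.6" --pt "-400 0 0 0 0 0 0.6"

```text
t: 2.7
ee_pos: [498.0, -10.4, 233.1]
orientation: [3.139, 0.005, 1.595]
ft_force: [0.3, -0.7, -0.3]
width: 51.7
```

>>> apply_moves --pt "-106 -45 0 0 0 0 0.6" --pt "-106 -45 0 0 0 0 0.6" --pt "-106 -45 0 0 0 0 0.6" --pt "-106 -45 40 0 0 0 0.6" --pt "-106 -45 80 0 0 0 0.6" --pt "-106 -45 100 0 0 0 0.6" --pt "-106 -45 100 0 0 0 0.6"

```text
t: 3.28
ee_pos: [453.4, -117.5, 130.1]
orientation: [-3.138, 0.004, 1.594]
ft_force: [-0.6, -0.4, 0.8]
width: 51.3
```

>>> apply_moves --pt "0 1 40 0 0 0 0.6" --pt "0 1 41 0 0 0 0.6" --pt "0 1 41 0 0 0 0" --pt "0 1 41 0 0 0 0" --pt "0 1 41 0 0 0 0" --pt "0 1 41 0 0 0 0" --pt "0 1 41 0 0 0 0" --pt "0 1 41 0 0 0 0" --force 30

```text
t: 3.95
ee_pos: [454.8, -117.8, 91.1]
orientation: [-3.141, 0.004, 1.594]
ft_force: [-3.2, 0.4, 8.5]
width: 16.8
```

>>> apply_moves --pt "6 0 0 0 0 0 0" --pt "20 0 0 0 0 0 0" --pt "40 0 0 0 0 0 0" --pt "60 0 0 0 0 0 0" --pt "80 0 0 0 0 0 0" --pt "100 0 0 0 0 0 0" --pt "120 0 0 0 0 0 0" --pt "140 0 0 0 0 0 0" --pt "155 0 0 0 0 0 0" --pt "165 0 0 0 0 0 0"

```text
t: 4.78
ee_pos: [450.0, 45.0, 91.4]
orientation: [-3.14, 0.007, 1.592]
ft_force: [-1.1, 0.0, -0.6]
width: 11.1
```

```bash
python3 - <<'E'
from h import *
s=bot.state();print(s["ee_pos"],s["orientation"],s["ft_force"],s["width"])
E
```

```text
[450.00769986  45.00178684  91.41135837] [-3.14035657  0.0067989   1.59200911] [-1.0657634   0.01232806 -0.64428968] 11.126066484011941
```

```bash
python3 - <<'E'
from h import *
import cv2
c=cams()
a=c["scene"]["image"][110:270,155:355,::-1];b=c["top"]["image"][190:310,165:350,::-1]
a=cv2.resize(a,(750,600),interpolation=cv2.INTER_CUBIC)
cv2.imwrite("pics/s1.png",a);cv2.imwrite("pics/t1.png",b)
E
```

```text
(no output)
```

View pics/s1.png

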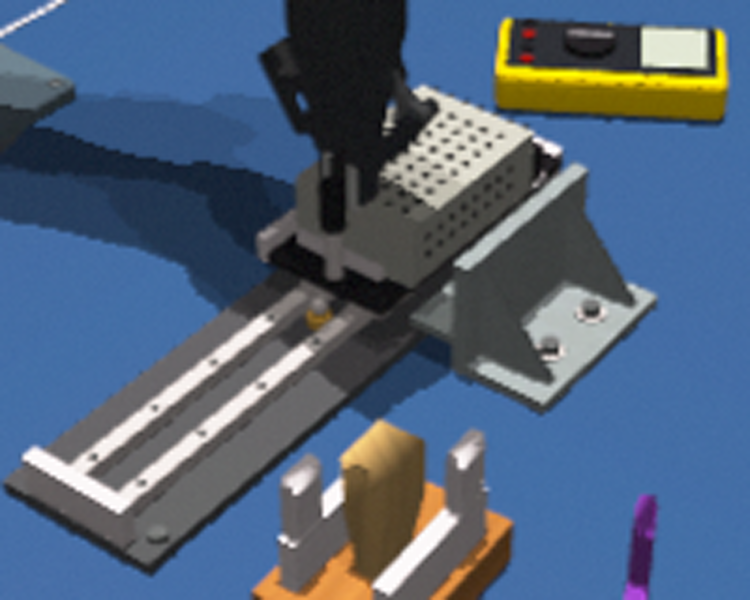

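The sled has moved most of the way, but the knob slipped towards the back edge of the pads: the fingers are at (355,185), the knob at (333,205). I'll release, go behind it and push with shut fingers.

>>> apply_moves --pt "0 0 0 0 0 0 0.6" --pt "0 0 -1 0 0 0 0.6" --pt "0 0 -1 0 0 0 0.6" --pt "0 0 -20 0 0 0 0.6" --pt "0 0 -50 0 0 0 0.6" --pt "-40 0 -50 0 0 0 0" --pt "-65 1 -50 0 0 0 0" --pt "-65 1 -30 0 0 0 0" --pt "-65 1 0 0 0 0 0" --pt "-65 1 0 0 0 0 0"

```text
t: 5.72
ee_pos: [452.3, -17.0, 89.1]
orientation: [-3.138, 0.003, 1.595]
ft_force: [-0.6, 0.0, -0.1]
width: -0.4
```

```bash
python3 - <<'E'
from h import *
import cv2
c=cams()
a=c["scene"]["image"][110:270,155:355,::-1];b=c["top"]["image"][200:300,165:350,::-1]
a=cv2.resize(a,(750,600),interpolation=cv2.INTER_CUBIC);b=cv2.resize(b,None,fx=4.3,fy=4.3,interpolation=cv2.INTER_CUBIC)
cv2.imwrite("pics/s2.png",a);cv2.imwrite("pics/t2.png",b)
E
```

```text
(no output)
```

View pics/t2.png

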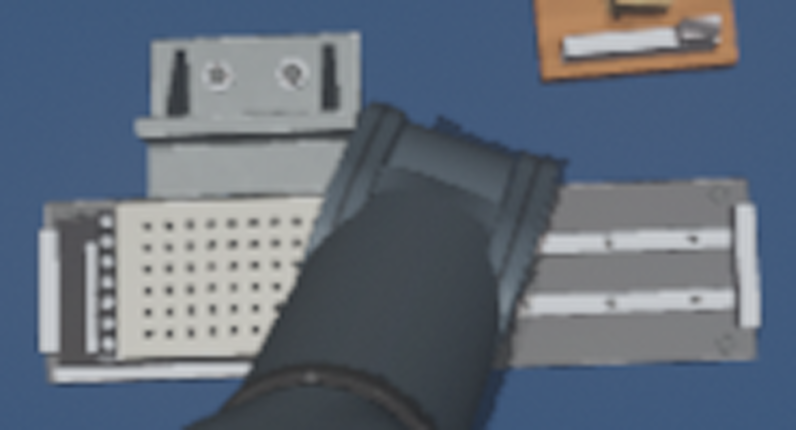

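>>> apply_moves --pt "8 0 0 0 0 0 0" --pt "15 0 0 0 0 0 0" --pt "20 0 0 0 0 0 0" --pt "25 0 0 0 0 0 0" --pt "30 0 0 0 0 0 0" --pt "35 0 0 0 0 0 0" --pt "40 0 0 0 0 0 0" --pt "45 0 0 0 0 0 0" --pt "50 0 0 0 0 0 0" --pt "50 0 0 0 0 0 0"

```text
t: 6.65
ee_pos: [453.1, 9.5, 93.2]
orientation: [3.136, 0.029, 1.573]
ft_force: [-1.8, -103.5, 6.6]
width: -0.3
```

```bash
cat > look.py <<'E'
import sys,cv2
from h import *
c=cams();n=sys.argv[1]
for k in c: cv2.imwrite(f"pics/{k}{n}.png",c[k]["image"][:,:,::-1])
s=bot.state();print(s["t"],s["ee_pos"],s["orientation"],s["ft_force"],s["width"])
E
cat > shift.py <<'E'
# sled travel from the perforated top: template match in the top view
import sys,cv2
r=cv2.imread("pics/top0.png",0);b=cv2.imread(f"pics/top{sys.argv[1]}.png",0)
k=4;tm=cv2.resize(r[248:278,242:262],None,fx=k,fy=k,interpolation=cv2.INTER_CUBIC)
B=cv2.resize(b[240:290,165:265],None,fx=k,fy=k,interpolation=cv2.INTER_CUBIC)
m=cv2.matchTemplate(B,tm,cv2.TM_CCOEFF_NORMED);_,v,_,p=cv2.minMaxLoc(m)
print("score",v,"travel mm",(242-165-p[0]/k)*1476/541.6,"dv px",p[1]/k+240-248)
E
python3 look.py 3; python3 shift.py 3
```

```text
6.75 [453.08805269   9.44346844  93.16162629] [3.13646987 0.02819873 1.57214836] [  -0.8444055  -102.50420597    6.67043183] -0.2159958007275088
score 0.9429308176040649 travel mm 147.16395864106352 dv px 1.75
```

The push stopped at 103 N. The top view shows the sled already against the end bar, so it started near 0.058 and now sits at the 0.205 end stop. I'll back off, then grip the knob (now at y≈29.5) and draw it back 25 mm.

>>> apply_moves --pt "-10 0 0 0 0 0 0" --pt "-30 0 0 0 0 0 0" --pt "-30 0 -10 0 0 0 0" --pt "-30 0 -45 0 0 0 0.6" --pt "-30 0 -45 0 0 0 0.6"

```text
t: 7.17
ee_pos: [454.8, -19.6, 142.9]
orientation: [3.131, 0.028, 1.571]
ft_force: [2.4, 0.4, -0.8]
width: 23.1
```

```bash
cat > rot.py <<'E'
# turn (deg, tool frame) and shift (mm, tool frame) to a world pose: rot.py x y z yaw
import sys
from h import *
from scipy.spatial.transform import Rotation as R
s=bot.state();a=R.from_euler("xyz",s["orientation"]);x,y,z,w=map(float,sys.argv[1:5])
b=R.from_euler("xyz",[np.pi,0,w])
np.set_printoptions(precision=1,suppress=True)
print("t",s["t"],"at",s["ee_pos"],"ft",s["ft_force"],"w",s["width"],"shift",a.inv().apply(np.array([x,y,z])-s["ee_pos"]),"turn",np.degrees((a.inv()*b).as_rotvec()))
E
python3 look.py 4; python3 shift.py 4;python3 rot.py 451.5 29.5 140 1.597
```

```text
7.2667 [453.85131195 -18.48447152 140.22650844] [3.13331954 0.02744387 1.57332059] [0.29084087 0.83593034 0.18982248] 38.397736733499016
score 0.9378052353858948 travel mm 146.48264401772525 dv px 1.75
t 7.2667 at [453.9 -18.5 140.2] ft [0.3 0.8 0.2] w 38.397736733499016 shift [48.  -2.2 -1.1] turn [ 0.5  1.6 -1.4]
```

>>> apply_moves --pt "25 -2 0 0.5 1.6 -1.4 0.6" --pt "48 -2 0 0.5 1.6 -1.4 0.6" --pt "48 -2 0 0.5 1.6 -1.4 0.6" --pt "48 -2 25 0.5 1.6 -1.4 0.6" --pt "48 -2 48 0.5 1.6 -1.4 0.6" --pt "48 -2 50 0.5 1.6 -1.4 0.6" --pt "48 -2 50 0.5 1.6 -1.4 0" --force 40

```text
t: 7.85
ee_pos: [451.0, 28.0, 88.0]
orientation: [-3.137, 0.0, 1.598]
ft_force: [-0.4, 0.4, 0.2]
width: 41.0
```

>>> apply_moves --pt "0 0 0 0 0 0 0" --pt "0 0 0 0 0 0 0" --pt "0 0 0 0 0 0 0" --pt "0 0 0 0 0 0 0"

```text
t: 8.18
ee_pos: [450.2, 28.0, 88.7]
orientation: [-3.137, -0.0, 1.598]
ft_force: [-5.7, -0.6, 6.6]
width: 16.7
```

>>> apply_moves --pt "-4 0 0 0 0 0 0" --pt "-9 0 0 0 0 0 0" --pt "-14 0 0 0 0 0 0" --pt "-18 0 0 0 0 0 0" --pt "-21 0 0 0 0 0 0" --pt "-23 0 0 0 0 0 0" --pt "-23 0 0 0 0 0 0"

```text
t: 8.77
ee_pos: [450.9, 4.1, 88.9]
orientation: [-3.137, 0.001, 1.597]
ft_force: [-1.0, -5.0, -4.7]
width: 17.0
```

>>> apply_moves --pt "-2 0 0 0 0 0 0" --pt "-2 0 0 0 0 0 0" --pt "-2 0 0 0 0 0 0"

```text
t: 9.02
ee_pos: [451.0, 2.3, 88.9]
orientation: [-3.137, 0.0, 1.597]
ft_force: [-0.7, 2.4, -5.1]
width: 16.6
```

```bash
python3 look.py 5; python3 shift.py 5
```

```text
9.1167 [451.01511977   2.33516785  88.86205964] [-3.13716500e+00  3.94772465e-04  1.59711943e+00] [-0.93518048  1.89647334 -5.69653245] 16.80186411309508
score 0.9039123058319092 travel mm 121.27400295420975 dv px 1.5
```

The y force changed from -5 N to +2.4 N over the last 2 mm, so the ball is at the dimple. I'll release and check.

>>> apply_moves --pt "0 0 0 0 0 0 0.6" --pt "0 0 0 0 0 0 0.6" --pt "0 0 0 0 0 0 0.6" --pt "0 0 -40 0 0 0 0.6" --pt "0 0 -80 0 0 0 0.6" --pt "-40 0 -120 0 0 0 0.5" --pt "-80 20 -120 0 0 0 0.5" --pt "-120 50 -120 0 0 0 0.5" --pt "-150 80 -120 0 0 0 0.5" --pt "-180 100 -120 0 0 0 0.5"

```text
t: 9.95
ee_pos: [547.8, -163.6, 209.4]
orientation: [-3.139, 0.0, 1.598]
ft_force: [0.2, 0.8, -0.2]
width: 42.8
```

```bash
python3 look.py 6; python3 shift.py 6; python3 - <<'E'
import cv2,numpy as np
b=cv2.imread("pics/top6.png")[195:295,165:295]; cv2.imwrite("pics/t6c.png",cv2.resize(b,None,fx=6,fy=6,interpolation=cv2.INTER_CUBIC))
a=cv2.imread("pics/scene6.png")[110:210,220:345]; cv2.imwrite("pics/s6c.png",cv2.resize(a,None,fx=6,fy=6,interpolation=cv2.INTER_CUBIC))
E
```

```text
10.05 [ 548.96904666 -168.74894023  208.87124559] [-3.14015706  0.00530484  1.59145686] [ 0.0404312   0.58489182 -0.34438716] 42.740141574384516
score 0.9222186803817749 travel mm 121.955317577548 dv px 1.5
```

View pics/t6c.png

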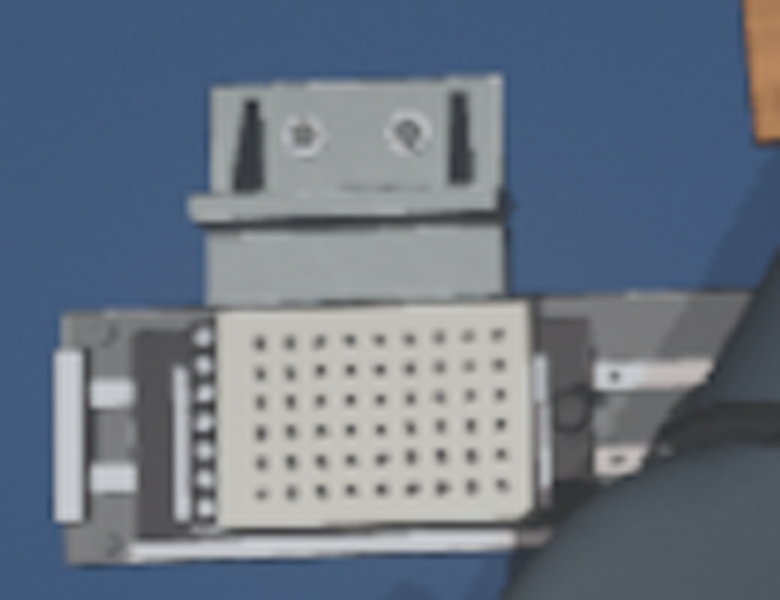

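View pics/s6c.png

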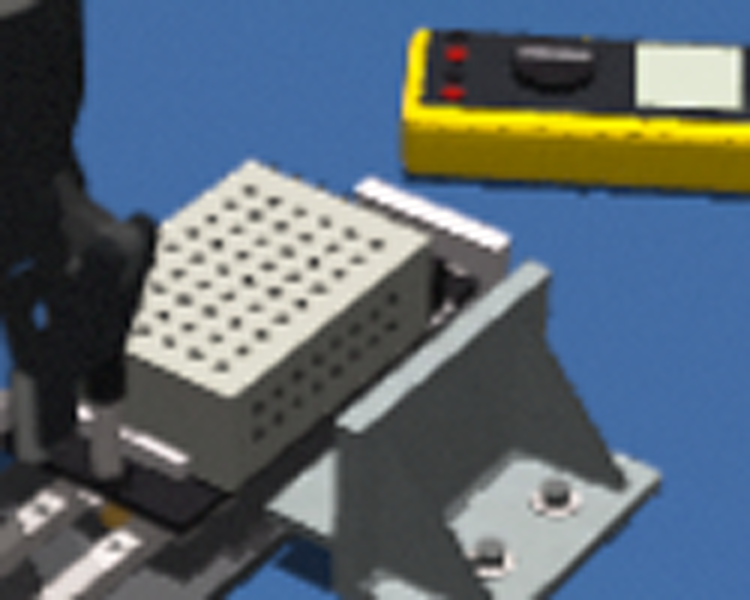

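The sled travelled 122 mm, and the supply is centred on the backstop. Top crop: the supply's far edge runs (217,309)–(533,302); the backstop strip's face edge is at v≈213 or 222, ambiguous. Scene crop: face edge (338,422)–(527,262), supply far edge (230,397)–(432,240).

```bash
python3 - <<'E'
from h import *
c=cams();t,s=c["top"],c["scene"]
T=lambda u,v:((u+.5)/6-.5+165,(v+.5)/6-.5+195); S=lambda u,v:((u+.5)/6-.5+220,(v+.5)/6-.5+110)
np.set_printoptions(precision=1,suppress=True)
def line(n,c,f,p,q,z=90):
    a,b=at_z(c,*f(*p),z),at_z(c,*f(*q),z); a,b=(a,b) if a[1]<b[1] else (b,a)
    x=lambda y:a[0]+(b[0]-a[0])*(y-a[1])/(b[1]-a[1]); print(n,a,b,"x@y=102: %.1f"%x(102),"yaw %.3f"%-((b[0]-a[0])/(b[1]-a[1])))
line("sup top",t,T,(192,310),(533,302))
line("sup near top",t,T,(220,527),(530,523))
line("bs top up",t,T,(190,197),(503,186))
line("bs top low",t,T,(190,222),(503,214))
line("ledge",t,T,(207,304),(505,297),30)
line("sup scene",s,S,(230,397),(432,240))
line("bs scene",s,S,(338,422),(527,262))
line("bs scene back",s,S,(357,432),(548,270))
# expected pictures of the hypotheses
y0=102
for n,x,z in[("face90",538,90),("face30",538,30),("back90",550,90),("face90b",542,90),("face30b",542,30),("back90b",554,90)]:
    for cc,f,k in((t,"top",(165,195)),(s,"scene",(220,110))):
        p=proj(cc,[x,y0,z]); print(n,f,(p-np.array(k)+.5)*6)
E
```

```text
sup top [499.8  18.4  90. ] [496.5 173.3  90. ] x@y=102: 498.0 yaw 0.021
sup near top [400.4  19.5  90. ] [398.9 158.9  90. ] x@y=102: 399.5 yaw 0.011
bs top up [552.9  32.2  90. ] [548.2 175.1  90. ] x@y=102: 550.6 yaw 0.033
bs top low [540.   32.1  90. ] [536.7 174.9  90. ] x@y=102: 538.4 yaw 0.023
ledge [507.2  33.4  30. ] [504.2 174.3  30. ] x@y=102: 505.7 yaw 0.021
sup scene [500.3  22.7  90. ] [497.9 162.2  90. ] x@y=102: 498.9 yaw 0.017
bs scene [543.9  36.8  90. ] [538.9 174.3  90. ] x@y=102: 541.6 yaw 0.037
bs scene back [553.7  36.4  90. ] [549.2 175.   90. ] x@y=102: 551.6 yaw 0.033
face90 top [350.4 219.3]
face90 scene [424.2 340.8]
face30 top [361.2 232.9]
face30 scene [419.8 455.8]
back90 top [350.6 193.1]
back90 scene [447.9 351.7]
face90b top [350.4 210.6]
face90b scene [432.1 344.4]
face30b top [361.2 224.5]
face30b scene [427.5 459.5]
back90b top [350.7 184.4]
back90b scene [455.8 355.4]
```

Gap ≈ 41 mm (face x≈539.5, supply edge x≈498.4), more once the supply is home. One plate would leave 29 mm, beyond the wedge's 26, so both plates are needed. I'll take plate A, the far silver one with its tab at +y, first.

```bash
python3 rot.py 662.5 -109 150 1.648
```

```text
t 10.15 at [ 546.2 -163.7  208.1] ft [-0.6  0.5  0.5] w 42.84951285560886 shift [ 52.  117.8  57.5] turn [-0.3  0.1 -3.1]
```

>>> apply_moves --pt "18 40 0 0 0 -1 0.5" --pt "36 80 0 0 0 -3 0.5" --pt "52 118 20 0 0 -3 0.5" --pt "52 118 40 0 0 -3 0.5" --pt "52 118 58 0 0 -3 0.5" --pt "52 118 58 0 0 -3 0.5" --pt "52 118 58 0 0 -3 0.5"

```text
t: 10.73
ee_pos: [661.5, -107.9, 149.1]
orientation: [-3.134, 0.0, 1.648]
ft_force: [0.5, -0.3, 0.7]
width: 42.8
```

```bash
python3 rot.py 662.5 -109 76 1.648
```

```text
t 10.7333 at [ 661.5 -107.9  149.1] ft [ 0.5 -0.3  0.7] w 42.815318352707784 shift [-1.1  1.4 73.1] turn [-0.4  0.  -0. ]
```

>>> apply_moves --pt "-1 1 30 -0.4 0 0 0.5" --pt "-1 1 60 -0.4 0 0 0.5" --pt "-1 1 73 -0.4 0 0 0.5" --pt "-1 1 73 -0.4 0 0 0.5" --pt "-1 1 73 -0.4 0 0 0" --pt "-1 1 73 -0.4 0 0 0" --pt "-1 1 73 -0.4 0 0 0" --pt "-1 1 73 -0.4 0 0 0" --pt "-1 1 73 -0.4 0 0 0" --force 40

```text
t: 11.48
ee_pos: [663.6, -109.3, 78.5]
orientation: [3.138, 0.001, 1.648]
ft_force: [-0.6, -0.4, 7.0]
width: 11.2
```

```bash
python3 rot.py 662.5 -109 150 1.648
```

```text
t 11.4833 at [ 663.6 -109.3   78.5] ft [-0.6 -0.4  7. ] w 11.228268203484959 shift [  0.3  -0.8 -71.5] turn [ 0.2  0.1 -0. ]
```

>>> apply_moves --pt "0 0 -10 0 0 0 0" --pt "0 0 -30 0 0 0 0" --pt "0 0 -60 0 0 0 0" --pt "0 0 -90 0 0 0 0" --pt "0 0 -122 0 0 0 0" --pt "30 0 -122 0 0 1 0" --pt "60 -10 -122 0 0 2.7 0" --pt "100 -40 -122 0 0 2.7 0" --pt "130 -70 -122 0 0 2.7 0" --pt "160 -90 -122 0 0 2.7 0"

```text
t: 12.32
ee_pos: [561.2, 41.1, 200.9]
orientation: [3.138, 0.001, 1.6]
ft_force: [1.2, 0.2, -1.7]
width: 11.5
```

```bash
python3 rot.py 527 136 160 1.601
```

```text
t 12.3167 at [561.2  41.1 200.9] ft [ 1.2  0.2 -1.7] w 11.465658746525682 shift [ 95.9 -31.6  40.7] turn [ 0.2  0.  -0.1]
```

>>> apply_moves --pt "30 -10 0 0.2 0 0 0" --pt "60 -20 0 0.2 0 0 0" --pt "90 -30 0 0.2 0 0 0" --pt "96 -32 0 0.2 0 0 0" --pt "96 -32 20 0.2 0 0 0" --pt "96 -32 27 0.2 0 0 0" --pt "96 -32 27 0.2 0 0 0"

```text
t: 12.9
ee_pos: [525.5, 135.7, 172.9]
orientation: [-3.139, 0.002, 1.599]
ft_force: [-0.4, -0.7, -2.3]
width: 11.4
```

```bash
python3 look.py 7; python3 - <<'E'
import cv2
a=cv2.imread("pics/scene7.png")[90:210,225:345]; a=cv2.resize(a,(480,480),interpolation=cv2.INTER_CUBIC)
b=cv2.imread("pics/top7.png")[190:270,180:260]; b=cv2.resize(b,(320,320),interpolation=cv2.INTER_CUBIC)
b=cv2.copyMakeBorder(b,0,160,0,0,cv2.BORDER_CONSTANT)
cv2.imwrite("pics/c7.png",cv2.hconcat([a,b]))
E
```

```text
13.0 [526.71740528 135.24341201 174.20768388] [-3.14140341e+00  1.21386236e-03  1.59807449e+00] [ 0.59404721 -0.50757834 -2.99270396] 11.579002904182381
```

View pics/c7.png

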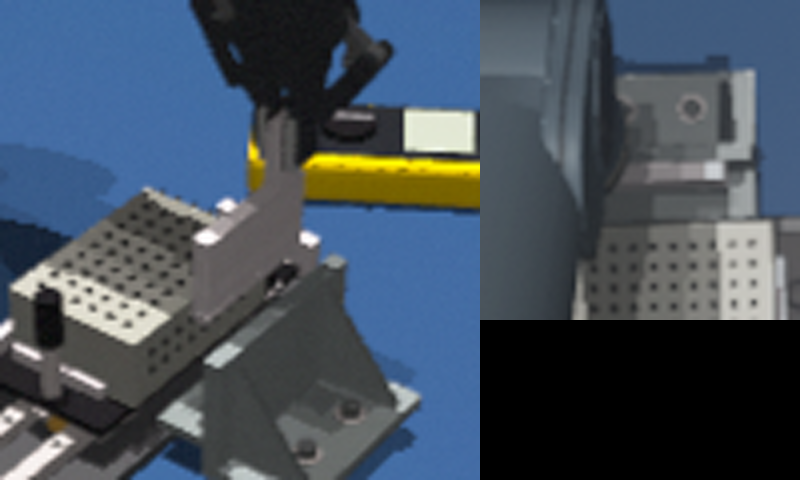

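The picture shows plate A upright in the fingers, above the gap and clear of the supply and backstop. I'll lower it.

>>> apply_moves --pt "0 0 15 0 0 0 0" --pt "0 0 30 0 0 0 0" --pt "0 0 45 0 0 0 0" --pt "0 0 58 0 0 0 0" --pt "0 0 66 0 0 0 0" --pt "0 0 66 0 0 0 0"

```text
t: 13.5
ee_pos: [526.4, 134.5, 107.5]
orientation: [-3.14, 0.002, 1.597]
ft_force: [-1.0, -0.0, -1.8]
width: 11.2
```

>>> apply_moves --pt "0 3 0 0 0 0 0" --pt "0 6 0 0 0 0 0" --pt "0 6 0 0 0 0 0"

```text
t: 13.75
ee_pos: [533.5, 134.5, 108.3]
orientation: [-3.141, 0.002, 1.597]
ft_force: [0.3, 0.0, -1.7]
width: 11.1
```

>>> apply_moves --pt "0 1 2 0 0 0 0" --pt "0 2 3 0 0 0 0" --pt "0 2 3 0 0 0 0" --pt "0 2 3 0 0 0 0"

```text
t: 14.08
ee_pos: [534.0, 134.7, 105.2]
orientation: [-3.138, 0.001, 1.597]
ft_force: [-5.1, -0.4, -1.7]
width: 11.3
```

>>> apply_moves --pt "0 1.5 1.5 0 0 0 0" --pt "0 1.5 3 0 0 0 0" --pt "0 1.5 3 0 0 0 0"

```text
t: 14.33
ee_pos: [534.0, 134.9, 102.4]
orientation: [-3.136, 0.001, 1.597]
ft_force: [-6.2, -0.4, 3.2]
width: 11.2
```

Contact with the backstop (x −6 N) and with the ledge (z at 102.4, as predicted). Releasing, then on to plate B.

>>> apply_moves --pt "0 -0.5 0 0 0 0 0.4" --pt "0 -0.5 0 0 0 0 0.4" --pt "0 -0.5 0 0 0 0 0.4" --pt "0 -0.5 -25 0 0 0 0.4" --pt "0 -0.5 -60 0 0 0 0.5" --pt "-20 0 -100 0 0 0 0.5" --pt "-60 0 -100 0 0 0 0.5" --pt "-100 0 -100 0 0 -1 0.5" --pt "-140 0 -100 0 0 -2.7 0.5" --pt "-180 10 -100 0 0 -2.7 0.5"

```text
t: 15.17
ee_pos: [548.5, -46.4, 203.3]
orientation: [-3.136, 0.0, 1.647]
ft_force: [1.8, -0.3, 0.2]
width: 42.8
```

```bash
python3 rot.py 604.5 -182 150 1.648
```

```text
t 15.1667 at [548.5 -46.4 203.3] ft [ 1.8 -0.3  0.2] w 42.831564166757836 shift [-139.4   45.9   53.1] turn [-0.3  0.  -0.1]
```

>>> apply_moves --pt "-38 12 0 -0.3 0 0 0.5" --pt "-76 24 0 -0.3 0 0 0.5" --pt "-112 36 0 -0.3 0 0 0.5" --pt "-139 46 0 -0.3 0 0 0.5" --pt "-139 46 25 -0.3 0 0 0.5" --pt "-139 46 53 -0.3 0 0 0.5" --pt "-139 46 53 -0.3 0 0 0.5" --pt "-139 46 53 -0.3 0 0 0.5"

```text
t: 15.83
ee_pos: [604.0, -181.3, 149.4]
orientation: [-3.139, -0.001, 1.647]
ft_force: [0.3, -0.3, 1.2]
width: 42.7
```

```bash
python3 rot.py 604.5 -182 76 1.648; python3 look.py 8; python3 - <<'E'
import cv2
a=cv2.imread("pics/scene8.png")[180:300,200:320]; a=cv2.resize(a,(400,400),interpolation=cv2.INTER_CUBIC)
b=cv2.imread("pics/scene8.png")[110:210,240:340]; b=cv2.resize(b,(400,400),interpolation=cv2.INTER_CUBIC)
cv2.imwrite("pics/c8.png",cv2.hconcat([a,b]))
E
```

```text
t 15.8333 at [ 604.  -181.3  149.4] ft [ 0.3 -0.3  1.2] w 42.715641054420445 shift [-0.8  0.6 73.4] turn [-0.1 -0.  -0.1]
15.9333 [ 605.36647827 -181.72786285  151.59061805] [3.14001303e+00 7.76012201e-04 1.64709089e+00] [0.83663416 0.19583978 1.29106743] 42.57110271512208
```

View pics/c8.png

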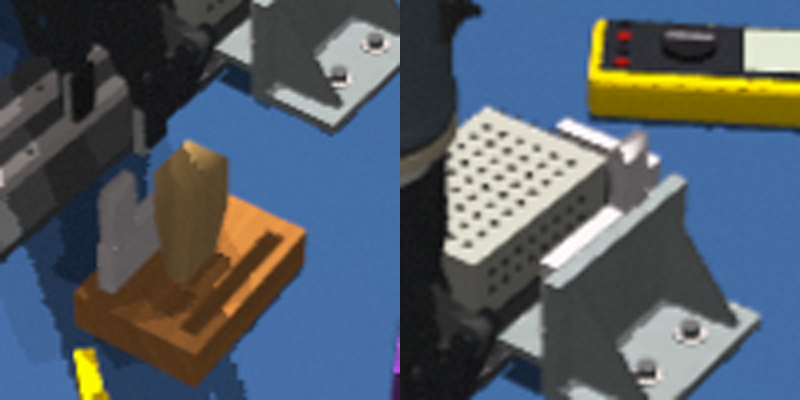

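Plate A stands upright against the backstop, flush with its top (right crop, (580,240)). The fingers straddle plate B's tab (left crop, (120,180)). Descending.

>>> apply_moves --pt "0 0 30 0 0 0 0.5" --pt "0 0 60 0 0 0 0.5" --pt "0 0 74 0 0 0 0.5" --pt "0 0 74 0 0 0 0.5" --pt "0 0 74 0 0 0 0" --pt "0 0 74 0 0 0 0" --pt "0 0 74 0 0 0 0" --pt "0 0 74 0 0 0 0" --pt "0 0 74 0 0 0 0"

```text
t: 16.68
ee_pos: [606.6, -182.3, 79.9]
orientation: [3.137, 0.002, 1.647]
ft_force: [-1.1, 0.3, 7.4]
width: 10.9
```

>>> apply_moves --pt "0 0 -10 0 0 0 0" --pt "0 0 -30 0 0 0 0" --pt "0 0 -60 0 0 0 0" --pt "0 0 -90 0 0 0 0" --pt "0 0 -122 0 0 0 0" --pt "30 -10 -122 0 0 1 0" --pt "70 -25 -122 0 0 2.7 0" --pt "110 -40 -122 0 0 2.7 0" --pt "150 -50 -122 0 0 2.7 0" --pt "190 -60 -122 0 0 2.7 0"

```text
t: 17.52
ee_pos: [531.1, 2.8, 202.7]
orientation: [3.135, 0.001, 1.599]
ft_force: [1.0, 0.6, -2.2]
width: 11.2
```

```bash
python3 rot.py 519 67 174 1.601
```

```text
t 17.5167 at [531.1   2.8 202.7] ft [ 1.   0.6 -2.2] w 11.184724293214408 shift [ 64.5 -10.5  28.6] turn [ 0.4  0.1 -0.1]
```

>>> apply_moves --pt "30 -5 0 0.4 0 0 0" --pt "60 -10 0 0.4 0 0 0" --pt "64 -10 0 0.4 0 0 0" --pt "64 -10 20 0.4 0 0 0" --pt "64 -10 28 0.4 0 0 0" --pt "64 -10 28 0.4 0 0 0"

```text
t: 18.02
ee_pos: [518.6, 66.2, 173.9]
orientation: [-3.139, 0.001, 1.599]
ft_force: [-0.1, 0.1, -2.5]
width: 11.4
```

```bash
python3 rot.py 519 67 108 1.601
```

```text
t 18.0167 at [518.6  66.2 173.9] ft [-0.1  0.1 -2.5] w 11.432665279255373 shift [ 0.8  0.6 65.9] turn [-0.1  0.1 -0.1]
```

>>> apply_moves --pt "0 0 12 0 0 0 0" --pt "0 0 22 0 0 0 0" --pt "0 0 34 0 0 0 0" --pt "0 0 46 0 0 0 0" --pt "0 0 58 0 0 0 0" --pt "0 0 65 0 0 0 0" --pt "0 0 65 0 0 0 0"

```text
t: 18.6
ee_pos: [517.7, 65.6, 107.9]
orientation: [-3.137, 0.002, 1.598]
ft_force: [-1.0, -0.0, -1.9]
width: 11.1
```

>>> apply_moves --pt "0 2 0 0 0 0 0" --pt "0 4 0 0 0 0 0" --pt "0 5 1 0 0 0 0" --pt "0 5 1 0 0 0 0"

```text
t: 18.93
ee_pos: [523.4, 65.8, 107.2]
orientation: [-3.138, 0.002, 1.598]
ft_force: [-0.1, -0.0, -2.4]
width: 11.2
```

>>> apply_moves --pt "0 1 1 0 0 0 0" --pt "0 2 2 0 0 0 0" --pt "0 2 3 0 0 0 0" --pt "0 2 3 0 0 0 0"

```text
t: 19.27
ee_pos: [524.4, 65.9, 103.9]
orientation: [-3.136, 0.001, 1.598]
ft_force: [-5.5, 0.2, -1.6]
width: 11.3
```

>>> apply_moves --pt "0 1 1 0 0 0 0" --pt "0 1 2 0 0 0 0" --pt "0 1 2 0 0 0 0"

```text
t: 19.52
ee_pos: [524.5, 65.8, 103.7]
orientation: [-3.135, -0.0, 1.598]
ft_force: [-13.0, 0.7, 30.4]
width: 11.5
```

>>> apply_moves --pt "0 0 0 0 0 0 0" --pt "0 0 0 0 0 0 0.4" --pt "0 -0.5 0 0 0 0 0.4" --pt "0 -0.5 0 0 0 0 0.4" --pt "0 -0.5 -25 0 0 0 0.4" --pt "0 -0.5 -60 0 0 0 0.6" --pt "-30 10 -100 0 0 0 0.7" --pt "-70 30 -100 0 0 -1 0.7" --pt "-110 50 -100 0 0 -2.7 0.7" --pt "-150 70 -100 0 0 -2.7 0.7"

```text
t: 20.35
ee_pos: [593.5, -69.7, 204.4]
orientation: [-3.138, -0.0, 1.649]
ft_force: [0.8, 0.2, -0.0]
width: 59.7
```

```bash
python3 rot.py 632.5 -146 150 1.648;  python3 look.py 9; python3 - <<'E'
import cv2
b=cv2.imread("pics/scene9.png")[110:210,240:340]; b=cv2.resize(b,(400,400),interpolation=cv2.INTER_CUBIC)
a=cv2.imread("pics/top9.png")[190:270,175:255]; a=cv2.resize(a,(400,400),interpolation=cv2.INTER_CUBIC)
cv2.imwrite("pics/c9.png",cv2.hconcat([a,b]))
E
```

```text
t 20.35 at [593.5 -69.7 204.4] ft [ 0.8  0.2 -0. ] w 59.73433986870791 shift [-79.1  33.1  54.3] turn [-0.2 -0.   0. ]
20.45 [594.06788267 -76.92808585 203.82915402] [-3.13818268  0.00478791  1.63662472] [-0.01517049 -0.18038236  0.38836769] 59.75427180754085
```

View pics/c9.png

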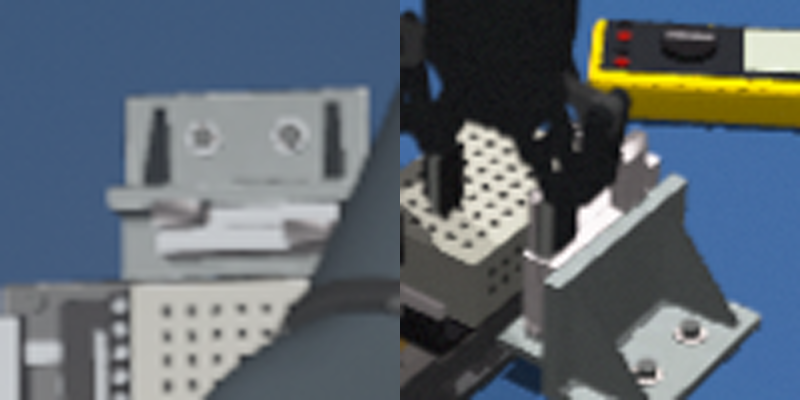

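Both plates stand side by side against the backstop: left crop, tab A at (180,210), tab B at (312,230), with the middle free between them. Next, the wedge.

```bash
python3 rot.py 632.5 -146 150 1.648; python3 - <<'E'
from h import *
c=cams()["top"]
for p,z in(((152,210),130),((208,207),130),((180,208),130),((285,232),130),((340,228),130),((155,240),90),((108,200),90)):
    print(p,at_z(c,(p[0]+.5)/5-.5+175,(p[1]+.5)/5-.5+190,z).round(1))
E
```

```text
t 20.45 at [594.1 -76.9 203.8] ft [-0.  -0.2  0.4] w 59.75427180754085 shift [-71.2  34.   54.1] turn [-0.2  0.3 -0.7]
(152, 210) [532.3 146.2 130. ]
(208, 207) [533.8 116.4 130. ]
(180, 208) [533.3 131.3 130. ]
(285, 232) [520.4  75.2 130. ]
(340, 228) [522.4  46.  130. ]
(155, 240) [520.1 149.1  90. ]
(108, 200) [542.2 175.1  90. ]
```

>>> apply_moves --pt "-36 17 0 0 0 -0.7 0.7" --pt "-71 34 0 0 0 -0.7 0.7" --pt "-71 34 0 0 0 -0.7 0.7" --pt "-71 34 30 0 0 -0.7 0.7" --pt "-71 34 60 0 0 -0.7 0.7" --pt "-71 34 60 0 0 -0.7 0.7"

```text
t: 21.05
ee_pos: [628.1, -135.8, 137.1]
orientation: [-3.127, -0.003, 1.656]
ft_force: [-0.9, 0.4, -1.0]
width: 59.7
```

```bash
python3 rot.py 632.5 -146 80 1.648
```

```text
t 21.05 at [ 628.1 -135.8  137.1] ft [-0.9  0.4 -1. ] w 59.73924999132821 shift [-10.7   4.4  57. ] turn [-0.8 -0.2  0.5]
```

>>> apply_moves --pt "-6 3 0 -0.8 -0.2 0.5 0.7" --pt "-11 4 0 -0.8 -0.2 0.5 0.7" --pt "-11 4 0 -0.8 -0.2 0.5 0.7" --pt "-11 4 25 -0.8 -0.2 0.5 0.7" --pt "-11 4 50 -0.8 -0.2 0.5 0.7" --pt "-11 4 57 -0.8 -0.2 0.5 0.7" --pt "-11 4 57 -0.8 -0.2 0.5 0.7"

```text
t: 21.63
ee_pos: [631.6, -146.0, 79.4]
orientation: [-3.139, -0.0, 1.647]
ft_force: [-0.0, -0.6, -0.3]
width: 59.5
```

>>> apply_moves --pt "0 0 0 0 0 0 0" --pt "0 0 0 0 0 0 0" --pt "0 0 0 0 0 0 0" --pt "0 0 0 0 0 0 0" --pt "0 0 0 0 0 0 0" --force 40

```text
t: 22.05
ee_pos: [633.1, -146.5, 81.2]
orientation: [3.14, 0.001, 1.647]
ft_force: [1.2, 0.3, 7.4]
width: 32.0
```

```bash
python3 rot.py 632.5 -146 80 1.648
```

```text
t 22.05 at [ 633.1 -146.5   81.2] ft [1.2 0.3 7.4] w 31.983434261934235 shift [ 0.5 -0.6  1.2] turn [ 0.1  0.  -0. ]
```

>>> apply_moves --pt "0 0 -10 0 0 0 0" --pt "0 0 -30 0 0 0 0" --pt "0 0 -60 0 0 0 0" --pt "0 0 -90 0 0 0 0" --pt "0 0 -120 0 0 0 0" --pt "35 -15 -130 0 0 1 0" --pt "70 -35 -130 0 0 2.7 0" --pt "105 -55 -130 0 0 2.7 0" --pt "140 -75 -130 0 0 2.7 0" --pt "175 -90 -130 0 0 2.7 0"

```text
t: 22.88
ee_pos: [527.5, 22.1, 211.9]
orientation: [3.141, -0.0, 1.599]
ft_force: [0.3, -0.2, 0.0]
width: 31.7
```

```bash
python3 rot.py 508 98.5 180 1.601
```

```text
t 22.8833 at [527.5  22.1 211.9] ft [ 0.3 -0.2  0. ] w 31.710835600042877 shift [ 76.9 -17.4  31.9] turn [ 0.1 -0.  -0.1]
```

>>> apply_moves --pt "2 -18 -10 0 0 0 0" --pt "20 -18 -10 0 0 0 0" --pt "50 -18 -10 0 0 0 0" --pt "77 -17 -10 0 0 0 0" --pt "77 -17 -10 0 0 0 0" --pt "77 -17 15 0 0 0 0" --pt "77 -17 32 0 0 0 0" --pt "77 -17 32 0 0 0 0"

```text
t: 23.55
ee_pos: [506.5, 98.5, 178.1]
orientation: [-3.138, 0.001, 1.6]
ft_force: [-1.2, -0.8, -0.4]
width: 31.7
```

```bash
python3 rot.py 508 98.5 150 1.601; python3 look.py 10; python3 - <<'E'
import cv2
b=cv2.imread("pics/scene10.png")[90:210,230:350]; b=cv2.resize(b,(600,600),interpolation=cv2.INTER_CUBIC)
cv2.imwrite("pics/c10.png",b)
E
```

```text
t 23.55 at [506.5  98.5 178.1] ft [-1.2 -0.8 -0.4] w 31.745854402937486 shift [-0.1  1.6 28.1] turn [-0.2  0.  -0.1]
23.65 [508.11054374  98.16007645 180.42074964] [3.14150549e+00 2.54212352e-04 1.59882661e+00] [-0.43469162  0.20555157 -1.10572388] 31.750821701375735
```

View pics/c10.png

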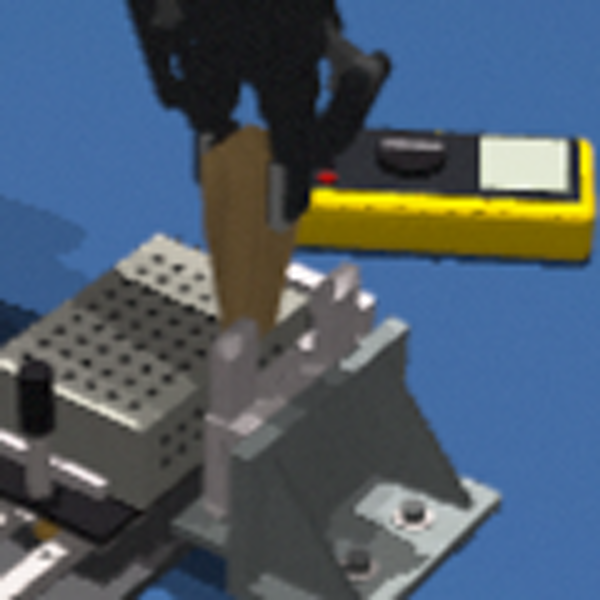

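The wedge hangs upright over the gap between the two tabs: wedge lower part at (245,320), tabs at (232,360) and (335,300). I'll lower it while watching the forces.

>>> apply_moves --pt "0 0 10 0 0 0 0" --pt "0 0 20 0 0 0 0" --pt "0 0 28 0 0 0 0" --pt "0 0 34 0 0 0 0" --pt "0 0 34 0 0 0 0"

```text
t: 24.07
ee_pos: [507.4, 98.0, 145.1]
orientation: [-3.14, 0.001, 1.599]
ft_force: [-0.1, -0.7, -1.0]
width: 31.9
```

>>> apply_moves --pt "0 0 3 0 0 0 0" --pt "0 0 6 0 0 0 0" --pt "0 0 9 0 0 0 0" --pt "0 0 9 0 0 0 0"

```text
t: 24.4
ee_pos: [507.1, 98.0, 135.6]
orientation: [-3.139, 0.001, 1.599]
ft_force: [0.1, 0.2, 0.2]
width: 31.8
```

Tip is about 30 mm below the rim, no contact yet. Going down in small steps.

>>> apply_moves --pt "0 0 2 0 0 0 0" --pt "0 0 4 0 0 0 0" --pt "0 0 4 0 0 0 0"

```text
t: 24.65
ee_pos: [506.9, 98.0, 131.3]
orientation: [-3.139, 0.001, 1.599]
ft_force: [-0.5, -0.4, -0.6]
width: 31.3
```

>>> apply_moves --pt "0 0 1 0 0 0 0" --pt "0 0 2 0 0 0 0" --pt "0 0 3 0 0 0 0" --pt "0 0 3 0 0 0 0"

```text
t: 24.98
ee_pos: [506.8, 98.0, 128.4]
orientation: [-3.139, 0.001, 1.599]
ft_force: [-1.0, -0.6, 2.3]
width: 31.3
```

>>> apply_moves --pt "0 0 1 0 0 0 0" --pt "0 0 2 0 0 0 0" --pt "0 0 2 0 0 0 0"

```text
t: 25.23
ee_pos: [506.5, 98.0, 126.4]
orientation: [-3.138, 0.001, 1.599]
ft_force: [-3.4, -0.7, 3.9]
width: 31.5
```

>>> apply_moves --pt "0 0 1 0 0 0 0" --pt "0 0 2 0 0 0 0" --pt "0 0 2 0 0 0 0"

```text
t: 25.48
ee_pos: [506.2, 98.0, 124.3]
orientation: [-3.137, 0.001, 1.599]
ft_force: [-2.7, -0.2, 3.2]
width: 31.2
```

>>> apply_moves --pt "0 0 1 0 0 0 0" --pt "0 0 2 0 0 0 0" --pt "0 0 2 0 0 0 0"

```text
t: 25.73
ee_pos: [506.7, 98.0, 123.1]
orientation: [-3.139, -0.0, 1.599]
ft_force: [-3.2, -0.5, 13.0]
width: 31.7
```

>>> apply_moves --pt "0 0 1 0 0 0 0" --pt "0 0 2 0 0 0 0" --pt "0 0 2 0 0 0 0"

```text
t: 25.98
ee_pos: [506.8, 98.0, 122.5]
orientation: [-3.14, -0.001, 1.598]
ft_force: [-7.5, -0.9, 23.3]
width: 31.6
```

It bites at TCP z ≈ 123 (tip 42 mm below the rim, so about 21 mm open), and the force rises sharply, which means the supply is home. I'll relieve the side load slightly, hold, and check that it stays steady.

>>> apply_moves --pt "0 -0.5 1.2 0 0 0 0" --pt "0 -0.5 1.2 0 0 0 0" --pt "0 -0.5 1.2 0 0 0 0" --pt "0 -0.5 1.2 0 0 0 0" --pt "0 -0.5 1.2 0 0 0 0" --pt "0 -0.5 1.2 0 0 0 0"

```text
t: 26.48
ee_pos: [506.8, 97.9, 122.5]
orientation: [-3.141, -0.002, 1.598]
ft_force: [-5.0, 0.5, 19.8]
width: 31.2
```

```bash
python3 look.py 11; python3 shift.py 11; python3 - <<'E'
import cv2
# supply's shift across (rows) since the sled settled: hole pattern in the scene view, supply vs. still backstop
r=cv2.imread("pics/scene6.png",0);b=cv2.imread("pics/scene11.png",0);k=8
up=lambda i:cv2.resize(i,None,fx=k,fy=k,interpolation=cv2.INTER_CUBIC)
for n,(y0,y1,x0,x1) in{"supply":(145,185,240,272),"backstop":(180,206,290,325)}.items():
    m=cv2.matchTemplate(up(b[y0-6:y1+6,x0-6:x1+6]),up(r[y0:y1,x0:x1]),cv2.TM_CCOEFF_NORMED);_,v,_,p=cv2.minMaxLoc(m);print(n,"score %.2f"%v,"shift px",p[0]/k-6,p[1]/k-6)
E
```

```text
26.5833 [506.77429377  97.93183901 122.52453613] [-3.14088889e+00 -2.19131096e-03  1.59825513e+00] [-4.29808755 -0.12183667 20.02108914] 31.62590311478691
score 0.6091277003288269 travel mm 40.87887740029542 dv px 1.25
supply score 0.40 shift px -1.0 -0.25
backstop score 0.82 shift px 0.125 0.0
```

```bash
python3 - <<'E'
import cv2
from h import bot
r=cv2.imread("pics/scene7.png",0);b=cv2.imread("pics/scene11.png",0);k=8
up=lambda i:cv2.resize(i,None,fx=k,fy=k,interpolation=cv2.INTER_CUBIC)
y0,y1,x0,x1=158,196,226,260
m=cv2.matchTemplate(up(b[y0-6:y1+6,x0-6:x1+6]),up(r[y0:y1,x0:x1]),cv2.TM_CCOEFF_NORMED);_,v,_,p=cv2.minMaxLoc(m)
s=(p[0]/k-6,p[1]/k-6);print("knob/sled end",v,s)
if v>.8 and max(map(abs,s))<.8: print("handing in",bot.state()["ft_force"],bot.close_job())
E
```

```text
knob/sled end 0.8651732802391052 (-0.375, -0.125)
the job is handed in; nothing more can be done
handing in [-4.29808755 -0.12183667 20.02108914] None
```

The job is handed in at 26.6 s with the wedge still held and pressed down at about 20 N. My last checks agreed with success, but no verdict is reported.

**What I did:**
- **Sled:** It had not started at the loading dimple, so my first two pushes ran it into the end stop. The second reached about 103 N at the wrist (limit 120 N). I backed off, gripped the knob and drew the sled back 25 mm into the station dimple.
- **Plates:** The measured gap was about 41 mm. One plate would leave 29 mm, more than the wedge can fill, so I used both. They stand upright against the backstop on the ledge.
- **Wedge:** It went in between the tabs. It made contact at TCP z ≈ 128 mm, slid the supply about 2 mm, then bit hard at z ≈ 122.5 mm, with the tip about 43 mm below the rim.

**Last checks:**
- **Pressing force:** It held steady at about 20 N vertical and 4 N sideways, a little above the suggested 10–15 N. I estimated the load on the supply at about 20 N.
- **Sled:** The knob's image moved by less than 0.4 px after the plates and wedge went in, so the sled stayed in the dimple.
- **Failed check:** The top-view sled-travel match gave a meaningless 41 mm because the arm hid the sled.
- **Weak check:** The image match for the supply scored only 0.40, again because the arm blocked part of the view. That the supply is home rests mainly on the sharp rise in force.
- **Disagreement:** The bite depth implies a gap of about 45 mm, against about 43 mm from the camera measurement plus the 2 mm slide.

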